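# Open the luthier's puzzle box and take out the finger plane

### The arm

A 6-joint arm with a two-finger parallel gripper is mounted at the origin on the work surface. World frame = base frame: x ahead of the robot, y to its left, z up, the work surface at z = 0. Lengths are in m, angles in rad, forces in N, time in s.
With the tool pointing down it reaches from about 0.4 to 0.825 m from the base axis. Payload 7 kg.
Tool frame: the origin (TCP) lies on the mounting face of the last link; the fingertips stand arm.tcp_to_tips ahead of it and the grasp point (between the pads) lies 159 mm ahead of it (arm.tcp_to_tips is the distance from the TCP to the fingertips, in m); z points along the fingers, y is the direction in which the jaws open and shut (so a half turn about z gives the same grasp; the last joint's range is limited). The gripper opens to 88 mm and grips with 3 to 60 N. Pads are 19 mm wide; open, the fingers measure 130 mm over their backs; the gripper's body (78 mm by 193 mm) begins 47 mm behind the grasp point.
Start: joints at [1.614, 0.359, 0.012, 0, -1.224, -0.288], TCP at [0.164, 0.655, 0.405] pointing down, gripper open.
Joint ranges: [-3.07, 3.07], [-1.43, 2.12], [-1.02, 1.25], [-3.03, 1.67], [-3.05, -0], [-3.03, 3.03]. Speed limits (rad/s): [2.39, 2.39, 3.01, 3.14, 3.14, 3.14].

### API

Orientations are given as [roll, pitch, yaw] about the fixed x, y, z axes, in that order (R = Rz(yaw) Ry(pitch) Rx(roll)).
In Python, from station import arm, cams, job_done, finder gives the robot as it stands.
- The arm moves only by the tool play_rows, never from a script. Its argument "targets" is a list that holds one entry, the list of rows, each a list of 4 numbers: the shift along the tool's x, y, z in m, then the turn about the tool's z in degrees. A call has 1 to 5 rows; each row is the pose to reach, as a shift and turn from the pose commanded when the call began, along the tool's axes at that moment; what a row does not reach only later rows make up. A row lasts 1/8 s, in which the tool goes at most 62.5 mm and 10.7 degrees, less where a joint would pass 70% of its speed; a pose out of reach is approached as far as the arm can. A call with a gripper value outside its range is refused whole. "grip" is the closure in counts, from 0 (fully open) to 255 (shut), set as the call begins (left out, the last holds). The fingers move at their own pace and stop on an object; "newtons" is the grip in N (left out, the last holds). Time passes only in rows, so rows that repeat a pose let the fingers close. It gives the time, the measured TCP pose, the force and the opening at its end, in the units of the state.
- arm.get_state(): the state, without advancing time (a new reading comes with each control period).
- cams.grab_frame(name): name is "side" or "top" or "wrist"; returns (picture, depth): 480x640x3 uint8, red, green, blue; 480x640 float32, m along the optical axis (not along the pixel's ray), 0 where there is no reading.
- cams.camera_params(name): a dict with "intrinsics" (3x3 intrinsics, pixels), "position" and "attitude" of the camera in the world. Camera axes: x right, y down, z forward; pixel columns grow to the right and rows downward; lengths in m; the calibration is good to about 2 mm. A picture is of the moment at which its call begins: read the wrist's pose just before it. camera_params takes no time and is no camera call; for the wrist camera it gives the pose at the moment of the call.
- job_done(): hands the job in, once; it reports no verdict.
Trained networks look in the newest picture that a camera, given by its name, has taken for a name from the list of things; names that differ only in an ending like _2 or _b are one class to them, and where a whole thing is asked for, a point or a joint stands for the part that bears it (a point fixed in the world has none). Each returns a list of dicts, best first, with "score" (0 to 1); they miss things now and then, are a little off and sometimes report something else, mostly with a low value. They report only what shows in the picture. A call takes as long as a camera call.
- finder.find_in(camera, query): "xyz" ([x, y, z] in m, in world coordinates, good to about 4 mm: the middle of the surface that is visible of it).
- finder.masks_of(camera, query): "mask" (480x640 bool, what is visible of it).
The state is a dict: "t": time; "q": joint angles; "qd": joint speeds; "joint_efforts": joint torques, N m; "eef_pos": TCP position; "ee_rot": TCP orientation; "force": force on the tool from outside, world axes, zero at the start; "moment": the same for the moment, N m; "width": finger opening in m.
Only numpy, scipy, OpenCV 4.12 (cv2) and the standard library are available. Lean on these libraries where they do the work, as an engineer would, in place of code of your own. Each camera call takes 0.05 s, during which the arm holds its last target. There are 200 camera calls.

### The job

Feel along the slatted ledge on the front of the puzzle box until the fingers drop into the hidden recess under the one loose slat, and press the catch at its bottom fully in. Then slide the lid fully open by its handle, lift out the finger plane, set it sole down in the shallow tray without dropping it, and slide the lid fully shut again. Leave the other things on the bench where they are.

Things in the scene. Friction and masses are not known exactly. Their poses are not given: they have to be found in the camera images.
- box: Wooden puzzle box 200 (x) by 312 (y) mm, 88 mm high, fixed to the bench; origin at the centre of its underside, z up, front towards -x. A slatted ledge runs along its front. Behind it, in the -y half, is a compartment under a flat lid; the lid slides towards +y over a solid deck (top at z = 72 mm) and is locked until the hidden catch is pressed.
- ledge (a point): Middle of the ledge's top, at x = -71, z = 62 mm of the box, axes as the box. Six look-alike slats, each 42 (x) by 50 (y) mm, centred at y = -125, -75, -25, 25, 75, 125 mm; 8 mm front board level with them; behind (x = +21 to +31 mm from here) a wall 26 mm higher. One slat, unknown which, is loose: pushed with 0.5 to 1.5 N it sinks 12 mm and bottoms on the catch; the others are solid.
- compartment (a point): Centre of the compartment's cork floor, at x = 25, y = -76, z = 34 mm of the box, axes as the box. Inside 130 (x) by 140 (y) mm; walls at both x sides reach z = 88 mm of the box, 54 mm above the floor, its -y end wall 38 mm above the floor.
- flap (a joint): How far the loose slat has sunk relative to the catch below it: 0 = level (spring-returned), 0.012 m = bottomed on the catch.
- catch (a joint): How far the catch has been pressed down: 0 = locked, 0.008 m = fully in. It moves straight down under the bottomed loose slat, needs about 8 N in all, and stays where it is left (the loose slat then comes back up to 8 mm below its neighbours). The lid is unlocked above 0.006 m.
- lid (a joint): How far the lid has slid: 0 = shut, 0.14 m = fully open (towards the box's +y). Friction about 1.5 N, stays where it is left.
- lid_handle (a point): Centre of the top face of the lid's handle, an upright wooden bar 64 mm along the box's x, 16 mm thick along the box's y, 32 mm high, standing on the lid (lid top 84 mm, handle top 116 mm above the box's underside). With the lid shut it is at x = 25, y = -75 mm of the box; its axes are the box's.
- plane: Finger plane: a little brass-bodied plane 92 (x) by 36 (y) mm, 34 mm high to grip (its iron sticks up 3 mm more), 0.17 to 0.35 kg; origin at the centre of its sole, z up. It starts in the compartment, lengthwise along the box's x within 10 degrees.
- tray: Shallow dark wooden tray 150 (x) by 120 (y) mm, 16 mm high, walls and floor 6 mm thick, empty, fixed to the bench to the left or right of the box; origin at the centre of its underside. A notebook of nearly the same size lies on the other side.
- jar: Bystander: glass jar, 68 mm across, 85 mm high; origin at its foot.
- glue: Bystander: bottle, 60 mm across, 130 mm high; origin at its foot.
- rosette_a: Bystander: carved wooden rosette, 68 mm across, 24 mm high; origin at its foot.
- rosette_b: Bystander: a second such rosette.

How it is judged:
By the outcome, as a careful person would: the job done as asked, in the order asked, and still so for the second after the job is handed in, with the robot touching nothing.
It also fails if it takes over 72 s, if anything falls off the work surface, if the arm or the gripper's body presses on something with over 40 N, if the wrist force passes 120 N, or if a joint passes its speed limit or range.

## Working session

There is one attempt and no reset: what is moved stays moved. The work goes in short steps, Python scripts to look and compute and a tool call to move; the robot and the scene stay as the last step left them, time stands still between calls to the robot, and variables do not carry over. Pictures are saved under pics/ and viewed, about 8 in all and at most 12, crops included, and the job is handed in when it is done.

Besides the shell and the picture viewer there is one more tool, called by a JSON object that holds its "method" and its "body", one argument or row to a line. play_rows: Moves the arm, as the interface text tells. Its arguments: {"type":"object","properties":{"targets":{"type":"array","items":{"type":"array","items":{"type":"array","items":{"type":"number"}}}},"grip":{"type":"number"},"newtons":{"type":"number"}},"required":["targets"]}

```bash
mkdir -p pics; ls; cat > h.py <<'E'
import numpy as np, cv2
from station import arm, cams, job_done, finder
from scipy.spatial.transform import Rotation as R
def cam(n):
    p=cams.camera_params(n); return np.array(p["intrinsics"]),np.array(p["position"]),p["attitude"]
def save(n,f,crop=None):
    im,d=cams.grab_frame(n); cv2.imwrite(f,im[:,:,::-1]); return im,d
E
python3 - <<'E'
from h import *
s=arm.get_state(); print({k:np.round(v,3) for k,v in s.items()}); print(arm.tcp_to_tips)
for n in("top","side","wrist"): print(n,cams.camera_params(n))
im,d=save("top","pics/top.png"); np.save("top_d.npy",d); np.save("top.npy",im)
for q in ["box","ledge","lid_handle","tray","plane","jar","glue","rosette_a","compartment"]:
    try: print(q,[(np.round(r["xyz"],3),round(r["score"],2)) for r in finder.find_in("top",q)][:3])
    except Exception as e: print(q,e)
E
```

```text
pics
{'t': np.float64(0.0), 'q': array([ 1.614,  0.359,  0.011, -0.   , -1.224, -0.288]), 'qd': array([ 0.001,  0.   ,  0.   , -0.001,  0.001, -0.   ]), 'joint_efforts': array([ 0.0000e+00, -5.8272e+01,  2.9305e+01,  6.9970e+00,  7.0000e-03,
       -0.0000e+00]), 'eef_pos': array([0.164, 0.655, 0.404]), 'ee_rot': array([ 3.14 , -0.   , -0.245]), 'force': array([-0.649, -0.153, -0.457]), 'moment': array([ 0.011, -0.017, -0.056]), 'width': np.float64(0.088)}
0.1781
top {'intrinsics': array([[465.28842533,   0.        , 327.57822293],
       [  0.        , 465.28842533, 241.36619211],
       [  0.        ,   0.        ,   1.        ]]), 'position': array([ 0.37809243, -0.0107439 ,  0.97341714]), 'attitude': array([-3.00756019,  0.01683262, -1.55354972])}
side {'intrinsics': array([[517.88663397,   0.        , 323.4852748 ],
       [  0.        , 517.88663397, 241.71792863],
       [  0.        ,   0.        ,   1.        ]]), 'position': array([ 0.29679703, -0.86808716,  1.03522592]), 'attitude': array([-2.38353278e+00, -9.47773326e-04, -2.33090809e-01])}
wrist {'intrinsics': array([[337.81164634,   0.        , 323.94551029],
       [  0.        , 337.81164634, 240.73463072],
       [  0.        ,   0.        ,   1.        ]]), 'position': array([0.23770197, 0.63676119, 0.38305975]), 'attitude': array([ 2.85452347e+00, -2.02265795e-03, -1.81607727e+00])}
box [(array([0.58 , 0.018, 0.081]), 0.8)]
ledge [(array([0.579, 0.019, 0.083]), 0.91), (array([ 0.491, -0.008,  0.064]), 0.15)]
lid_handle [(array([ 0.59 , -0.054,  0.081]), 0.61)]
tray [(array([0.487, 0.366, 0.005]), 0.6)]
plane []
jar [(array([ 0.687, -0.312,  0.083]), 0.84)]
glue [(array([0.686, 0.337, 0.09 ]), 0.64), (array([ 0.594, -0.051,  0.086]), 0.62)]
rosette_a [(array([ 0.338, -0.292,  0.017]), 0.8), (array([0.324, 0.312, 0.016]), 0.77)]
compartment [(array([0.577, 0.022, 0.08 ]), 0.56), (array([ 0.684, -0.31 ,  0.082]), 0.34)]
```

View pics/top.png

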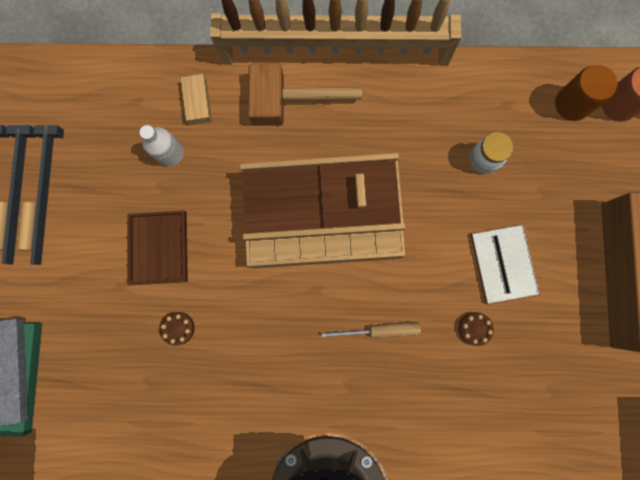

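The top view shows the box at about (323,210), the tray on the left at (158,247) and the notebook on the right. The handle is at (361,190) and the slats run from 250 to 403 along row ~247. Next I'll fit the poses.

```bash
cat >> h.py <<'E'
def cloud(n,d):
    K,p,a=cam(n); v,u=np.mgrid[:480,:640]
    c=np.stack([(u-K[0,2])/K[0,0]*d,(v-K[1,2])/K[1,1]*d,d],-1)
    return c@R.from_euler("xyz",a).as_matrix().T+p
E
python3 - <<'E'
from h import *
d=np.load("top_d.npy"); P=cloud("top",d)
ok=d>0
print("bench z",np.median(P[ok&(abs(P[...,0]-.3)<.05)&(abs(P[...,1])<.1)][:,2]))
def rect(m):
    m=m.astype(np.uint8); n,l,s,_=cv2.connectedComponentsWithStats(m); i=1+np.argmax(s[1:,4]); q=P[l==i]
    return cv2.minAreaRect(q[:,:2].astype(np.float32)),q
m=ok&(P[...,2]>.05)&(P[...,0]>.4)&(P[...,0]<.72)&(abs(P[...,1])<.22)
r,q=rect(m); print("box",r)
m=ok&(P[...,2]>.05)&(P[...,2]<.07)&(P[...,0]>.4)&(P[...,0]<.72)&(abs(P[...,1])<.22)
r,q=rect(m); print("ledge",r,np.median(q[:,2]))
m=ok&(P[...,2]>.1)&(P[...,0]>.4)&(P[...,0]<.72)&(abs(P[...,1])<.22)
r,q=rect(m); print("handle",r,np.median(q[:,2]))
save("top","pics/t2.png")
for c in ("tray","box"):
  for r in finder.masks_of("top",c)[:1]:
    k=r["mask"]; q=P[k&ok]; print(c,r["score"],cv2.minAreaRect(q[:,:2].astype(np.float32)),np.percentile(q[:,2],[5,50,95]))
m=ok&(P[...,2]>.009)&(P[...,2]<.03)&(abs(P[...,0]-.487)<.1)&(abs(P[...,1]-.366)<.1)
r,q=rect(m);print("traywall",r,len(q))
E
```

```text
bench z -0.00011795924274760061
box ((0.5627641677856445, 0.01821504533290863), (0.20174425840377808, 0.31284600496292114), 4.662352085113525)
ledge ((0.48762962222099304, 0.012383133172988892), (0.050941746681928635, 0.3122516870498657), 4.694609642028809) 0.06168403711407233
handle ((0.5929398536682129, -0.05431532487273216), (0.06391999870538712, 0.016019372269511223), 4.6018524169921875) 0.11516231239323349
tray 0.93 ((0.4914087653160095, 0.36534446477890015), (0.1533270925283432, 0.12169605493545532), 4.040848731994629) [0.00276933 0.00622279 0.01659566]
box 0.65 ((0.5766491889953613, 0.021530091762542725), (0.23288938403129578, 0.3427126407623291), 4.604880332946777) [0.06012615 0.07961747 0.08904227]
traywall ((0.4901330769062042, 0.36525437235832214), (0.1507693976163864, 0.12169605493545532), 4.040849208831787) 898
```

{"method": "play_rows", "body": {
  "targets": [
    [[0.217, 0.213, 0, -18.7], [0.217, 0.213, 0, -18.7], [0.217, 0.213, 0, -18.7], [0.217, 0.213, 0, -18.7], [0.217, 0.213, 0, -18.7]]
  ],
  "grip": 255,
  "newtons": 20
}}

```text
t: 1.27
eef_pos: [0.3232, 0.3935, 0.4051]
ee_rot: [-3.141, -0.0, 0.082]
force: [0.2, 0.3, 0.4]
width: 0.043
```

{"method": "play_rows", "body": {
  "targets": [
    [[0.137, 0.271, 0.06, 0], [0.137, 0.271, 0.06, 0], [0.137, 0.271, 0.06, 0], [0.137, 0.271, 0.06, 0], [0.137, 0.271, 0.06, 0]]
  ]
}}

```text
t: 1.9
eef_pos: [0.4819, 0.1348, 0.3448]
ee_rot: [-3.141, -0.001, 0.082]
force: [1.0, 0.7, 0.4]
width: 0.0008
```

```bash
cat >> h.py <<'E'
BOX=(np.array([.5628,.0182]),4.66)
def b2w(x,y): return BOX[0]+R.from_euler("z",BOX[1],degrees=True).as_matrix()[:2,:2]@np.array([x,y])
def go(xy,ztip,yaw):   # shift for tool axes, tip height
    s=arm.get_state(); T=R.from_euler("xyz",s["ee_rot"])
    d=T.inv().apply(np.r_[xy,ztip+.1781]-s["eef_pos"])
    return np.round(np.r_[d*1000,s and -(yaw-np.degrees(s["ee_rot"][2]))],1)
E
python3 - <<'E'
from h import *
s=arm.get_state(); print({k:np.round(s[k],3) for k in("t","q","eef_pos","ee_rot","force","width")})
print(go(b2w(-.071,.125),.072,4.66))
E
```

```text
{'t': np.float64(1.9), 'q': array([ 0.666,  0.12 , -0.452,  0.   , -0.997,  0.986]), 'eef_pos': array([0.482, 0.135, 0.345]), 'ee_rot': array([-3.141e+00, -1.000e-03,  8.200e-02]), 'force': array([1.023, 0.693, 0.402]), 'width': np.float64(0.001)}
[ 0.1 -2.1 94.7  0. ]
```

{"method": "play_rows", "body": {
  "targets": [
    [[0, -0.002, 0.06, 0], [0, -0.002, 0.095, 0], [0, -0.002, 0.097, 0], [0, -0.002, 0.099, 0], [0, -0.002, 0.101, 0]]
  ]
}}

```text
t: 2.52
eef_pos: [0.4815, 0.1394, 0.2452]
ee_rot: [-3.14, -0.003, 0.082]
force: [-0.7, -0.8, 0.1]
width: 0.0003
```

{"method": "play_rows", "body": {
  "targets": [
    [[0, 0, 0.001, 0], [0, 0, 0.002, 0], [0, 0, 0.003, 0], [0, 0, 0.003, 0]]
  ]
}}

```text
t: 3.02
eef_pos: [0.4809, 0.1387, 0.2406]
ee_rot: [3.142, 0.0, 0.082]
force: [0.0, 0.0, 0.7]
width: 0.0007
```

{"method": "play_rows", "body": {
  "targets": [
    [[0, 0, 0.001, 0], [0, 0, 0.002, 0], [0, 0, 0.002, 0]]
  ]
}}

```text
t: 3.4
eef_pos: [0.481, 0.1387, 0.2403]
ee_rot: [3.141, -0.001, 0.082]
force: [-7.3, 0.3, 21.2]
width: 0.0004
```

{"method": "play_rows", "body": {
  "targets": [
    [[0, 0.005, -0.008, 0], [0, 0.052, -0.008, 0], [0, 0.052, -0.003, 0], [0, 0.052, -0.0005, 0], [0, 0.052, -0.0005, 0]]
  ]
}}

```text
t: 4.03
eef_pos: [0.4853, 0.0863, 0.2403]
ee_rot: [3.139, 0.001, 0.083]
force: [-2.8, -8.7, 16.4]
width: 0.0003
```

{"method": "play_rows", "body": {
  "targets": [
    [[0, 0.003, -0.008, 0], [0, 0.05, -0.008, 0], [0, 0.05, -0.003, 0], [0, 0.05, 0, 0], [0, 0.05, 0, 0]]
  ]
}}

```text
t: 4.65
eef_pos: [0.4895, 0.0371, 0.2403]
ee_rot: [3.14, 0.0, 0.083]
force: [-4.2, -6.8, 16.9]
width: 0.0004
```

{"method": "play_rows", "body": {
  "targets": [
    [[0, 0.003, -0.008, 0], [0, 0.05, -0.008, 0], [0, 0.05, -0.003, 0], [0, 0.05, 0, 0], [0, 0.05, 0, 0]]
  ]
}}

```text
t: 5.28
eef_pos: [0.4934, -0.0121, 0.2389]
ee_rot: [3.141, 0.0, 0.083]
force: [-0.4, 0.8, 0.5]
width: 0.0005
```

{"method": "play_rows", "body": {
  "targets": [
    [[0, 0.003, -0.008, 0], [0, 0.05, -0.008, 0], [0, 0.05, -0.003, 0], [0, 0.05, 0, 0], [0, 0.05, 0, 0]]
  ]
}}

```text
t: 5.9
eef_pos: [0.4975, -0.0626, 0.2404]
ee_rot: [3.14, 0.0, 0.083]
force: [-1.7, -6.6, 10.6]
width: 0.0004
```

{"method": "play_rows", "body": {
  "targets": [
    [[0, 0.003, -0.008, 0], [0, 0.05, -0.008, 0], [0, 0.05, -0.003, 0], [0, 0.05, 0, 0], [0, 0.05, 0, 0]]
  ]
}}

```text
t: 6.52
eef_pos: [0.5016, -0.1123, 0.2404]
ee_rot: [3.14, 0.0, 0.083]
force: [-3.2, -6.1, 11.1]
width: 0.0003
```

{"method": "play_rows", "body": {
  "targets": [
    [[0, 0, -0.01, 0], [0, -0.06, -0.01, 0], [0, -0.1, -0.01, 0], [0, -0.1, -0.01, 0], [0, -0.1, 0, 0]]
  ]
}}

```text
t: 7.15
eef_pos: [0.4937, -0.0121, 0.2396]
ee_rot: [-3.141, -0.002, 0.083]
force: [-0.3, 0.0, 0.3]
width: 0.0006
```

{"method": "play_rows", "body": {
  "targets": [
    [[0, 0, 0.004, 0], [0, 0, 0.008, 0], [0, 0, 0.0105, 0], [0, 0, 0.0115, 0], [0, 0, 0.0115, 0]]
  ]
}}

```text
t: 7.78
eef_pos: [0.4933, -0.0132, 0.2278]
ee_rot: [3.141, 0.0, 0.081]
force: [-1.2, -0.9, 2.8]
width: 0.0005
```

{"method": "play_rows", "body": {
  "targets": [
    [[0, 0, 0.002, 0], [0, 0, 0.004, 0], [0, 0, 0.006, 0], [0, 0, 0.007, 0], [0, 0, 0.007, 0]]
  ]
}}

```text
t: 8.4
eef_pos: [0.4932, -0.0131, 0.2208]
ee_rot: [3.141, 0.0, 0.082]
force: [-0.8, -1.8, 3.3]
width: 0.0004
```

{"method": "play_rows", "body": {
  "targets": [
    [[0, 0, 0.0005, 0], [0, 0, 0.001, 0], [0, 0, 0.0015, 0], [0, 0, 0.0015, 0]]
  ]
}}

```text
t: 8.9
eef_pos: [0.4934, -0.0131, 0.2199]
ee_rot: [3.141, -0.0, 0.082]
force: [-3.8, -1.9, 12.6]
width: 0.0006
```

{"method": "play_rows", "body": {
  "targets": [
    [[0, 0, 0.0007, 0], [0, 0, 0.0013, 0], [0, 0, 0.0013, 0]]
  ]
}}

```text
t: 9.28
eef_pos: [0.4935, -0.0131, 0.2194]
ee_rot: [3.141, -0.001, 0.082]
force: [-6.1, -1.5, 22.2]
width: 0.0004
```

{"method": "play_rows", "body": {
  "targets": [
    [[0, 0, -0.06, 0], [0, 0, -0.12, 0], [0.05, 0.025, -0.12, 0], [0.097, 0.0495, -0.12, 0], [0.097, 0.0495, -0.12, 0]]
  ]
}}

```text
t: 9.9
eef_pos: [0.5966, -0.0553, 0.3367]
ee_rot: [3.141, 0.0, 0.08]
force: [-0.8, -0.0, -1.1]
width: 0.0001
```

{"method": "play_rows", "body": {
  "targets": [
    [[0, 0, 0, 0], [0, 0, 0, 0], [0, 0, 0, 0]]
  ],
  "grip": 100
}}

```text
t: 10.28
eef_pos: [0.5936, -0.0539, 0.3382]
ee_rot: [-3.141, -0.001, 0.082]
force: [0.3, 0.2, 0.8]
width: 0.0251
```

```bash
python3 - <<'E'
from h import *
s=arm.get_state(); print({k:np.round(s[k],3) for k in("t","eef_pos","ee_rot","force","width")})
print(go(b2w(.025,-.075),.088,4.66))
im,d=save("wrist","pics/w1.png"); P=cloud("wrist",d)
m=(d>0)&(P[...,2]>.105)&(abs(P[...,0]-.594)<.05)&(abs(P[...,1]+.054)<.03)&(P[...,2]<.12)
q=P[m]; print(len(q), cv2.minAreaRect(q[:,:2].astype(np.float32)) if len(q)>10 else 0)
print([(np.round(r["xyz"],3),r["score"]) for r in finder.find_in("wrist","lid_handle")][:2])
for y in (-.125,-.075,-.025,.025,.075,.125):
    w=b2w(-.071,y); k=(d>0)&(np.hypot(P[...,0]-w[0],P[...,1]-w[1])<.012); print(y,k.sum(),np.median(P[k][:,2]) if k.any() else 0)
E
```

```text
{'t': np.float64(10.275), 'eef_pos': array([ 0.594, -0.054,  0.338]), 'ee_rot': array([-3.141e+00, -1.000e-03,  8.200e-02]), 'force': array([0.27 , 0.173, 0.752]), 'width': np.float64(0.025)}
[ 0.2  0.7 72.1  0.1]
2330 ((0.5940255522727966, -0.05262967199087143), (0.06318768113851547, 0.015850527212023735), 4.162928104400635)
[(array([ 0.612, -0.054,  0.081]), 0.75)]
-0.125 0 0
-0.075 191 0.06120316931657116
-0.025 0 0
0.025 0 0
0.075 0 0
0.125 188 0.06101656814213019
```

{"method": "play_rows", "body": {
  "targets": [
    [[0, 0, 0.0, 0], [0, 0, 0.03, 0], [0, 0, 0.055, 0], [0, 0, 0.07, 0], [0, 0, 0.07, 0]]
  ]
}}

```text
t: 11.0
eef_pos: [0.5938, -0.0543, 0.267]
ee_rot: [3.141, 0.002, 0.082]
force: [-0.3, 0.6, 0.0]
width: 0.0533
```

{"method": "play_rows", "body": {
  "targets": [
    [[0, 0, 0, 0], [0, 0, 0, 0], [0, 0, 0, 0], [0, 0, 0, 0], [0, 0, 0, 0]]
  ],
  "grip": 255,
  "newtons": 20
}}

```text
t: 11.62
eef_pos: [0.5941, -0.0537, 0.2681]
ee_rot: [-3.141, -0.001, 0.082]
force: [-1.8, 4.8, 2.2]
width: 0.016
```

{"method": "play_rows", "body": {
  "targets": [
    [[0, -0.01, 0, 0], [0, -0.03, 0, 0], [0, -0.055, 0, 0], [0, -0.08, 0, 0], [0, -0.08, 0, 0]]
  ]
}}

```text
t: 12.25
eef_pos: [0.5874, 0.0279, 0.2681]
ee_rot: [-3.141, -0.001, 0.084]
force: [-1.1, 0.7, 4.2]
width: 0.0161
```

{"method": "play_rows", "body": {
  "targets": [
    [[0, -0.025, 0, 0], [0, -0.045, 0, 0], [0, -0.056, 0, 0], [0, -0.06, 0, 0], [0, -0.061, 0, 0]]
  ]
}}

```text
t: 12.88
eef_pos: [0.5826, 0.0863, 0.2681]
ee_rot: [3.141, -0.0, 0.082]
force: [0.1, -5.0, 5.8]
width: 0.0158
```

```bash
python3 - <<'E'
from h import *
s=arm.get_state(); print({k:np.round(s[k],3) for k in("t","eef_pos","ee_rot","force","width")})
print(go(b2w(.025,.065),.088,4.66))
E
```

```text
{'t': np.float64(12.875), 'eef_pos': array([0.583, 0.086, 0.268]), 'ee_rot': array([ 3.141, -0.   ,  0.082]), 'force': array([ 0.055, -5.033,  5.756]), 'width': np.float64(0.016)}
[-0.3  1.3  2.   0. ]
```

{"method": "play_rows", "body": {
  "targets": [
    [[0, -0.001, 0, 0], [0, -0.001, 0, 0]]
  ]
}}

```text
t: 13.12
eef_pos: [0.5827, 0.0864, 0.2681]
ee_rot: [3.14, 0.0, 0.082]
force: [0.1, -6.5, 6.0]
width: 0.0161
```

{"method": "play_rows", "body": {
  "targets": [
    [[0, 0, 0, 0], [0, 0, 0, 0], [0, 0, 0, 0]]
  ],
  "grip": 100
}}

```text
t: 13.5
eef_pos: [0.5824, 0.0874, 0.2675]
ee_rot: [-3.141, 0.0, 0.082]
force: [-0.2, 1.1, -0.1]
width: 0.0403
```

{"method": "play_rows", "body": {
  "targets": [
    [[0, 0, -0.05, 0], [0, 0.03, -0.1, 0], [0, 0.09, -0.1, 0], [0, 0.14, -0.1, 0], [0, 0.14, -0.1, 0]]
  ],
  "grip": 0
}}

```text
t: 14.12
eef_pos: [0.5937, -0.055, 0.3677]
ee_rot: [3.142, 0.0, 0.078]
force: [-0.0, 0.2, 0.9]
width: 0.0863
```

```bash
python3 - <<'E'
from h import *
s=arm.get_state(); print({k:np.round(s[k],3) for k in("t","eef_pos","ee_rot","force","width")})
for n in ("top","wrist"):
    im,d=save(n,f"pics/{n}_open.png"); P=cloud(n,d)
    np.save(n+"_P.npy",P); np.save(n+"_d2.npy",d)
    print(n,[(np.round(r["xyz"],3),r["score"]) for r in finder.find_in(n,"plane")][:2])
    for r in finder.masks_of(n,"plane")[:1]:
        q=P[r["mask"]&(d>0)]; print(r["score"],cv2.minAreaRect(q[:,:2].astype(np.float32)),np.percentile(q[:,2],[5,50,95]))
    m=(d>0)&(P[...,2]>.055)&(P[...,2]<.08)
    rel=(P[...,:2]-BOX[0])@R.from_euler("z",4.66,degrees=True).as_matrix()[:2,:2]
    m&=(rel[...,0]>-.035)&(rel[...,0]<.085)&(rel[...,1]>-.14)&(rel[...,1]<-.01)
    q=P[m]; print("depth",len(q),cv2.minAreaRect(q[:,:2].astype(np.float32)) if len(q)>5 else 0, rel[m].mean(0))
i=np.hstack([cv2.imread("pics/top_open.png")[100:300,180:440],]);i=cv2.resize(i,None,fx=1.5,fy=1.5)
w=cv2.resize(cv2.imread("pics/wrist_open.png"),(400,300)); cv2.imwrite("pics/c.png",np.hstack([i,w]))
E
```

```text
{'t': np.float64(14.125), 'eef_pos': array([ 0.594, -0.055,  0.368]), 'ee_rot': array([3.142, 0.   , 0.078]), 'force': array([-0.005,  0.164,  0.918]), 'width': np.float64(0.086)}
top [(array([ 0.581, -0.053,  0.066]), 0.89)]
0.77 ((0.5791221857070923, -0.05458797514438629), (0.07014329731464386, 0.04142177104949951), 7.772793292999268) [0.03800532 0.06151982 0.06927644]
depth 498 ((0.5896627902984619, -0.05097346007823944), (0.07958628982305527, 0.035966772586107254), 6.54562520980835) [ 0.01295385 -0.07142004]
wrist [(array([ 0.6  , -0.048,  0.064]), 0.83)]
0.67 ((0.5872111916542053, -0.04902117699384689), (0.09795816987752914, 0.035982005298137665), 6.746567249298096) [0.03991394 0.06198191 0.06784984]
depth 3028 ((0.5908241868019104, -0.04858514294028282), (0.08083073049783707, 0.03601003438234329), 6.724593162536621) [ 0.02392696 -0.06873841]
```

View pics/c.png

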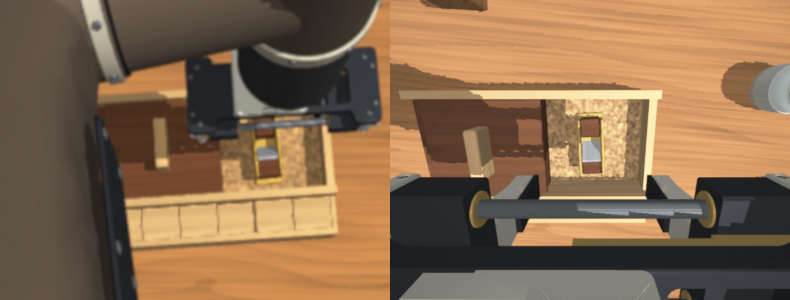

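The left half shows the lid open with its handle at (160,143), and the plane in the compartment at (267,155). The wrist half shows the same scene, with the plane at (591,145). The plane is roughly central at yaw 6.7°.

{"method": "play_rows", "body": {
  "targets": [
    [[0, 0, 0, 0], [0, 0, 0, 0], [0, 0, 0, 0], [0, 0, 0, 0]]
  ],
  "grip": 100
}}

```text
t: 14.92
eef_pos: [0.5939, -0.0522, 0.3679]
ee_rot: [3.142, -0.0, 0.082]
force: [-0.1, -0.3, 0.3]
width: 0.0554
```

```bash
python3 - <<'E'
from h import *
s=arm.get_state(); print({k:np.round(s[k],4) for k in("t","eef_pos","ee_rot","force","width")})
print(go([.588,-.049],.038,6.7))
E
```

```text
{'t': np.float64(14.925), 'eef_pos': array([ 0.5939, -0.0522,  0.3679]), 'ee_rot': array([ 3.1416, -0.    ,  0.0817]), 'force': array([-0.1362, -0.3413,  0.3111]), 'width': np.float64(0.0554)}
[ -5.6  -3.7 151.8  -2. ]
```

{"method": "play_rows", "body": {
  "targets": [
    [[-0.0056, -0.0037, 0.03, -2], [-0.0056, -0.0037, 0.08, -2], [-0.0056, -0.0037, 0.12, -2], [-0.0056, -0.0037, 0.145, -2], [-0.0056, -0.0037, 0.152, -2]]
  ]
}}

```text
t: 15.55
eef_pos: [0.5875, -0.0492, 0.2142]
ee_rot: [3.141, 0.003, 0.116]
force: [0.5, -0.1, 0.4]
width: 0.0531
```

{"method": "play_rows", "body": {
  "targets": [
    [[0, 0, 0, 0], [0, 0, 0, 0], [0, 0, 0, 0], [0, 0, 0, 0], [0, 0, 0, 0]]
  ],
  "grip": 255,
  "newtons": 35
}}

```text
t: 16.18
eef_pos: [0.5886, -0.049, 0.2172]
ee_rot: [3.142, -0.002, 0.117]
force: [-0.1, 0.2, 6.1]
width: 0.0356
```

{"method": "play_rows", "body": {
  "targets": [
    [[0, 0, -0.01, 0], [0, 0, -0.04, 0], [0, 0, -0.08, 0], [0, 0, -0.13, 0], [0, 0, -0.13, 0]]
  ]
}}

```text
t: 16.8
eef_pos: [0.589, -0.049, 0.3508]
ee_rot: [-3.141, -0.008, 0.117]
force: [0.2, 0.3, -2.4]
width: 0.0359
```

```bash
python3 - <<'E'
from h import *
s=arm.get_state(); print({k:np.round(s[k],4) for k in("t","q","eef_pos","ee_rot","force","moment","width")})
print(go([.490,.365],.10,4.04))
im,d=save("side","pics/side.png"); c=im[100:340,200:560]; cv2.imwrite("pics/side_c.png",cv2.resize(c,None,fx=1.8,fy=1.8)[:,:,::-1])
E
```

```text
{'t': np.float64(16.8), 'q': array([ 2.4790e-01,  2.5980e-01, -2.5840e-01,  1.0000e-03, -1.0446e+00,
        1.4394e+00]), 'eef_pos': array([ 0.589 , -0.049 ,  0.3508]), 'ee_rot': array([-3.1414, -0.008 ,  0.117 ]), 'force': array([ 0.2006,  0.3301, -2.3793]), 'moment': array([-0.0064, -0.0725,  0.0141]), 'width': np.float64(0.0359)}
[ -50.6 -422.7   72.4    2.7]
```

View pics/side_c.png

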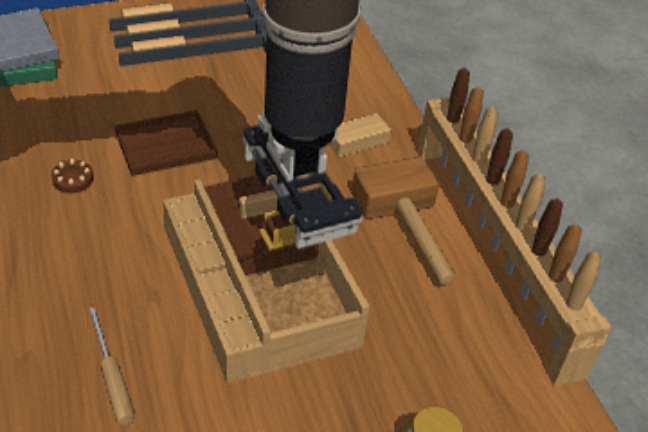

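The side view shows the plane gripped level above the open compartment at (285,232). The tray is at (165,140), clear of the path.

{"method": "play_rows", "body": {
  "targets": [
    [[-0.003, -0.025, 0, 0], [-0.009, -0.075, 0, 0.5], [-0.015, -0.125, 0, 1], [-0.021, -0.175, 0, 2], [-0.027, -0.225, 0, 2.7]]
  ]
}}

```text
t: 17.48
eef_pos: [0.5339, 0.1725, 0.3446]
ee_rot: [3.141, 0.002, 0.069]
force: [1.0, 0.7, -0.6]
width: 0.0359
```

{"method": "play_rows", "body": {
  "targets": [
    [[-0.006, -0.05, 0, 0], [-0.012, -0.1, 0.0, 0], [-0.018, -0.15, 0.0, 0], [-0.022, -0.185, 0.01, 0], [-0.022, -0.19, 0.02, 0]]
  ]
}}

```text
t: 18.1
eef_pos: [0.4989, 0.3611, 0.3239]
ee_rot: [3.14, 0.002, 0.072]
force: [-0.8, -0.6, -2.6]
width: 0.0356
```

```bash
python3 - <<'E'
from h import *
s=arm.get_state(); print({k:np.round(s[k],4) for k in("t","eef_pos","ee_rot","force","width")})
print(go([.490,.365],.1889-.1781,4.04))
E
```

```text
{'t': np.float64(18.1), 'eef_pos': array([0.4989, 0.3611, 0.3239]), 'ee_rot': array([3.1402e+00, 1.9000e-03, 7.1600e-02]), 'force': array([-0.809 , -0.5511, -2.6196]), 'width': np.float64(0.0356)}
[-8.40e+00 -4.70e+00  1.35e+02  1.00e-01]
```

{"method": "play_rows", "body": {
  "targets": [
    [[-0.0085, -0.004, 0.03, 0], [-0.0085, -0.004, 0.07, 0], [-0.0085, -0.004, 0.1, 0], [-0.0085, -0.004, 0.118, 0], [-0.0085, -0.004, 0.125, 0]]
  ]
}}

```text
t: 18.73
eef_pos: [0.4908, 0.3613, 0.1987]
ee_rot: [3.139, 0.003, 0.068]
force: [-0.2, -0.8, -2.5]
width: 0.0357
```

{"method": "play_rows", "body": {
  "targets": [
    [[0, 0, 0.001, 0], [0, 0, 0.002, 0], [0, 0, 0.003, 0], [0, 0, 0.004, 0], [0, 0, 0.004, 0]]
  ]
}}

```text
t: 19.35
eef_pos: [0.4912, 0.3627, 0.197]
ee_rot: [-3.141, -0.0, 0.069]
force: [-0.1, 0.6, -2.6]
width: 0.0358
```

{"method": "play_rows", "body": {
  "targets": [
    [[0, 0, 0.001, 0], [0, 0, 0.0015, 0], [0, 0, 0.002, 0], [0, 0, 0.002, 0]]
  ]
}}

```text
t: 19.85
eef_pos: [0.4912, 0.3627, 0.1948]
ee_rot: [3.141, 0.0, 0.069]
force: [0.1, 0.5, -1.9]
width: 0.0357
```

{"method": "play_rows", "body": {
  "targets": [
    [[0, 0, 0.0015, 0], [0, 0, 0.003, 0], [0, 0, 0.004, 0], [0, 0, 0.0045, 0], [0, 0, 0.0045, 0]]
  ]
}}

```text
t: 20.48
eef_pos: [0.4912, 0.3627, 0.1903]
ee_rot: [3.142, 0.0, 0.069]
force: [1.0, 0.5, -2.5]
width: 0.0357
```

{"method": "play_rows", "body": {
  "targets": [
    [[0, 0, 0.0005, 0], [0, 0, 0.001, 0], [0, 0, 0.001, 0]]
  ]
}}

```text
t: 20.85
eef_pos: [0.4912, 0.3627, 0.1894]
ee_rot: [3.142, 0.0, 0.069]
force: [-0.2, -0.1, -1.7]
width: 0.0357
```

{"method": "play_rows", "body": {
  "targets": [
    [[0, 0, 0.0005, 0], [0, 0, 0.001, 0], [0, 0, 0.001, 0]]
  ]
}}

```text
t: 21.22
eef_pos: [0.4911, 0.3627, 0.1892]
ee_rot: [-3.141, -0.0, 0.07]
force: [-2.6, -0.7, 6.1]
width: 0.0356
```

{"method": "play_rows", "body": {
  "targets": [
    [[0, 0, 0.0005, 0], [0, 0, 0.0008, 0], [0, 0, 0.0008, 0]]
  ]
}}

```text
t: 21.6
eef_pos: [0.4911, 0.3627, 0.1892]
ee_rot: [-3.141, -0.001, 0.07]
force: [-5.9, -2.7, 13.2]
width: 0.0361
```

{"method": "play_rows", "body": {
  "targets": [
    [[0, 0, -0.001, 0], [0, 0, -0.001, 0], [0, 0, -0.001, 0]]
  ]
}}

```text
t: 21.98
eef_pos: [0.4912, 0.3628, 0.1892]
ee_rot: [-3.142, -0.0, 0.07]
force: [-3.9, -1.5, 8.0]
width: 0.0355
```

{"method": "play_rows", "body": {
  "targets": [
    [[0, 0, 0, 0], [0, 0, 0, 0], [0, 0, 0, 0]]
  ],
  "grip": 122
}}

```text
t: 22.35
eef_pos: [0.4913, 0.3628, 0.1884]
ee_rot: [3.141, 0.0, 0.069]
force: [0.1, 0.1, 0.2]
width: 0.0455
```

{"method": "play_rows", "body": {
  "targets": [
    [[0, 0, -0.02, 0], [0, 0, -0.06, 0], [0, 0, -0.12, 0], [0, 0, -0.16, 0], [0, 0, -0.16, 0]]
  ]
}}

```text
t: 22.98
eef_pos: [0.4919, 0.3634, 0.3527]
ee_rot: [-3.136, -0.005, 0.07]
force: [1.3, 0.1, 0.3]
width: 0.0456
```

```bash
python3 - <<'E'
from h import *
s=arm.get_state(); print({k:np.round(s[k],4) for k in("t","eef_pos","ee_rot","force","width")})
print(go(b2w(.025,.065),.16,4.66))
im,d=save("wrist","pics/w3.png"); P=cloud("wrist",d)
for r in finder.masks_of("wrist","plane")[:1]:
    q=P[r["mask"]&(d>0)]; print(r["score"],cv2.minAreaRect(q[:,:2].astype(np.float32)),np.percentile(q[:,2],[5,50,95]))
E
```

```text
{'t': np.float64(22.975), 'eef_pos': array([0.4919, 0.3634, 0.3527]), 'ee_rot': array([-3.1365, -0.0052,  0.0698]), 'force': array([1.2866, 0.0981, 0.3171]), 'width': np.float64(0.0456)}
[ 70.9 284.1  13.5  -0.7]
0.58 ((0.48731958866119385, 0.361611545085907), (0.09829717874526978, 0.03689522296190262), 4.920445442199707) [0.0092792  0.03148706 0.03745122]
```

View pics/w3.png

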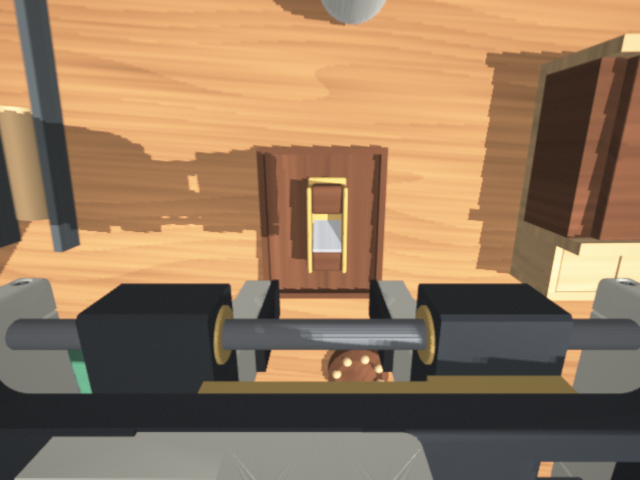

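The plane sits upright inside the tray, at pixel (327,225). Next I'll close the lid.

{"method": "play_rows", "body": {
  "targets": [
    [[0.0145, 0.058, 0, -0.7], [0.029, 0.116, 0, -0.7], [0.0435, 0.174, 0, -0.7], [0.058, 0.232, 0, -0.7], [0.0705, 0.282, 0, -0.7]]
  ]
}}

```text
t: 23.7
eef_pos: [0.5811, 0.0841, 0.3469]
ee_rot: [3.141, 0.003, 0.081]
force: [1.3, 0.3, -0.5]
width: 0.0461
```

{"method": "play_rows", "body": {
  "targets": [
    [[0, 0, 0, 0], [0, 0, 0, 0]]
  ]
}}

```text
t: 23.95
eef_pos: [0.5809, 0.086, 0.3472]
ee_rot: [3.141, 0.002, 0.08]
force: [0.4, -1.2, -0.8]
width: 0.0457
```

```bash
python3 - <<'E'
from h import *
s=arm.get_state(); print({k:np.round(s[k],4) for k in("t","eef_pos","ee_rot","force","width")})
print(go(b2w(.025,.065),.089,4.66))
E
```

```text
{'t': np.float64(23.95), 'eef_pos': array([0.5809, 0.086 , 0.3472]), 'ee_rot': array([3.141e+00, 2.200e-03, 8.050e-02]), 'force': array([ 0.4073, -1.166 , -0.7598]), 'width': np.float64(0.0457)}
[ 1.6  1.  80.1 -0. ]
```

{"method": "play_rows", "body": {
  "targets": [
    [[0.0015, 0, 0.02, 0], [0.0015, 0, 0.045, 0], [0.0015, 0, 0.07, 0], [0.0015, 0, 0.079, 0], [0.0015, 0, 0.079, 0]]
  ]
}}

```text
t: 24.58
eef_pos: [0.5824, 0.0872, 0.2691]
ee_rot: [3.141, 0.001, 0.083]
force: [-0.1, 1.1, -0.0]
width: 0.046
```

{"method": "play_rows", "body": {
  "targets": [
    [[0, 0, 0, 0], [0, 0, 0, 0], [0, 0, 0, 0], [0, 0, 0, 0], [0, 0, 0, 0]]
  ],
  "grip": 255,
  "newtons": 20
}}

```text
t: 25.2
eef_pos: [0.5827, 0.0862, 0.27]
ee_rot: [3.141, -0.001, 0.082]
force: [-0.5, -2.5, 3.4]
width: 0.016
```

{"method": "play_rows", "body": {
  "targets": [
    [[0, 0.01, 0, 0], [0, 0.03, 0, 0], [0, 0.055, 0, 0], [0, 0.08, 0, 0], [0, 0.08, 0, 0]]
  ]
}}

```text
t: 25.82
eef_pos: [0.5893, 0.0048, 0.27]
ee_rot: [3.141, -0.001, 0.08]
force: [-1.4, -1.4, 5.3]
width: 0.0158
```

{"method": "play_rows", "body": {
  "targets": [
    [[0, 0.025, 0, 0], [0, 0.045, 0, 0], [0, 0.056, 0, 0], [0, 0.06, 0, 0], [0, 0.061, 0, 0]]
  ]
}}

```text
t: 26.45
eef_pos: [0.5941, -0.0537, 0.27]
ee_rot: [-3.141, -0.001, 0.081]
force: [-1.9, 6.9, 6.8]
width: 0.0162
```

{"method": "play_rows", "body": {
  "targets": [
    [[0, 0.001, 0, 0], [0, 0.0015, 0, 0], [0, 0.0015, 0, 0]]
  ]
}}

```text
t: 26.82
eef_pos: [0.5942, -0.054, 0.2699]
ee_rot: [-3.139, -0.001, 0.082]
force: [-3.4, 9.7, 7.0]
width: 0.016
```

{"method": "play_rows", "body": {
  "targets": [
    [[0, 0, 0, 0], [0, 0, 0, 0], [0, 0, 0, 0]]
  ],
  "grip": 100
}}

```text
t: 27.2
eef_pos: [0.5941, -0.0557, 0.2692]
ee_rot: [3.142, 0.001, 0.081]
force: [-0.4, 0.0, 0.8]
width: 0.0401
```

{"method": "play_rows", "body": {
  "targets": [
    [[0, 0, -0.05, 0], [0, 0, -0.11, 0], [-0.05, -0.02, -0.15, 0], [-0.1, -0.05, -0.15, 0], [-0.15, -0.08, -0.15, 0]]
  ]
}}

```text
t: 27.82
eef_pos: [0.4366, 0.012, 0.4199]
ee_rot: [-3.141, -0.001, 0.08]
force: [-0.4, 2.6, 0.7]
width: 0.053
```

```bash
python3 - <<'E'
from h import *
s=arm.get_state(); print({k:np.round(s[k],4) for k in("t","eef_pos","force","width")})
for n in("wrist","side"):
    im,d=save(n,f"pics/{n}_end.png"); P=cloud(n,d)
    m=(d>0)&(P[...,2]>.106)&(abs(P[...,0]-.594)<.05)&(abs(P[...,1]+.054)<.05)&(P[...,2]<.12)
    q=P[m]; print(n,len(q), cv2.minAreaRect(q[:,:2].astype(np.float32)) if len(q)>10 else 0)
    w=b2w(-.071,-.025); k=(d>0)&(np.hypot(P[...,0]-w[0],P[...,1]-w[1])<.012); print("slat z",k.sum(),np.median(P[k][:,2]) if k.any() else 0)
a=cv2.resize(cv2.imread("pics/side_end.png"),(480,360));b=cv2.resize(cv2.imread("pics/wrist_end.png"),(320,240))
o=np.zeros((360,800,3),np.uint8);o[:,:480]=a;o[:240,480:]=b;cv2.imwrite("pics/e.png",o)
E
```

```text
{'t': np.float64(27.825), 'eef_pos': array([0.4366, 0.012 , 0.4199]), 'force': array([-0.3667,  2.5778,  0.7362]), 'width': np.float64(0.053)}
wrist 1955 ((0.5846195816993713, -0.05152783542871475), (0.0587327778339386, 0.016495920717716217), 4.403138637542725)
slat z 465 0.05278723415738651
side 176 ((0.5919468402862549, -0.0574520044028759), (0.06534145027399063, 0.0200958214700222), 0.6727989315986633)
slat z 49 0.05356334370683924
```

View pics/e.png

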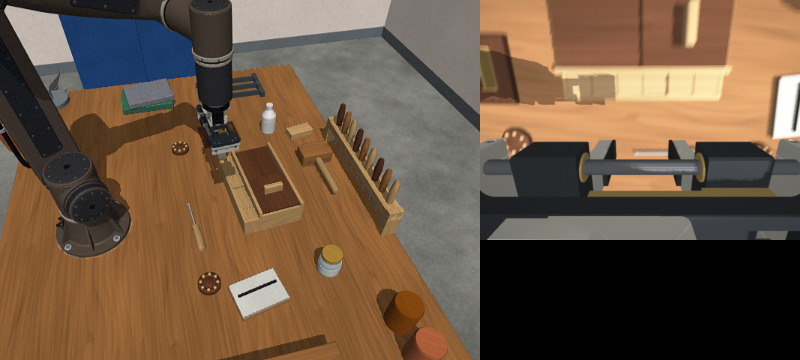

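The side view shows the lid shut with its handle at (273,187), and the bystander objects where they started. The loose slat reads about 9 mm below its neighbours, so the catch is in. The plane was last seen upright in the tray. I'll hand the job in.

```bash
python3 - <<'E'
from h import *
print(job_done())
E
```

```text
the job is handed in; nothing more can be done
None
```

The whole job was carried out in the order asked and handed in at about 28 s of the 72 s allowed; no verdict was reported.

- **Catch:** I probed all six slats. The one at box y = -25 mm gave way at 0.5 N, while the other five read 11–21 N. I pressed it down to a hard stop at 22 N. In the final pictures it reads about 9 mm below the nominal slat height, against the 8 mm expected with the catch fully in.
- **Lid:** I slid it 140 mm open to its stop by the handle. After the plane was out, I slid it back to its stop at 9.7 N, ending within 0.5 mm of where I first gripped it. The final side picture shows it shut. The last depth fits of the handle were rough, since it was only partly in view: up to about 10 mm out in x and about 3 mm in y.
- **Plane:** I gripped it at 36 mm, lifted it, and lowered it in small steps until it touched the tray floor before letting go. A wrist picture taken just after showed it upright inside the tray, with its top at about z = 37 mm. The tray was not fully in view in the last pictures, so I did not check the plane again after that.
- **Other things on the bench:** by eye, they are where they started. The largest wrist force in the readings was about 23 N.

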